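# Cock the desk launcher on its hair-trigger catch

### The arm

A 6-joint arm with a two-finger parallel gripper is mounted at the origin on the work surface. World frame = base frame: x ahead of the robot, y to its left, z up, the work surface at z = 0. Lengths are in m, angles in rad, forces in N, time in s.
With the tool pointing down it reaches from about 0.35 to 0.95 m from the base axis. Payload 17.4 kg.
Tool frame: the origin (TCP) lies midway between the tips of the shut fingers; the grasp point (between the pads) lies 19 mm behind it; z points along the fingers, y is the direction in which the jaws open and shut (so a half turn about z gives the same grasp; the last joint's range is limited). The gripper opens to 93 mm and grips with 3 to 60 N. Pads are 15 mm wide; open, the fingers measure 128 mm over their backs; the gripper's body (75 mm by 188 mm) begins 65 mm behind the grasp point.
Start: joints at [-0.038, 0.116, 1.442, -0, 1.584, -0.038], TCP at [0.675, -0, 0.219] pointing down, gripper open.
Joint ranges: [-2.83, 2.83], [-0.83, 2.19], [0.07, 2.5], [-1.14, 4.28], [0.01, 3], [-2.97, 2.97]. Speed limits (rad/s): [1.89, 1.89, 2.22, 3.14, 3.14, 3.14].

### API

Orientations are given as a 3x3 rotation matrix whose columns are the frame's x, y, z axes.
In Python, from bench import env, cams, workorder, models gives the robot as it stands.
- The arm moves only by the tool move_arm, never from a script. Its argument "increments" is a list of rows, each a list of 3 entries, a list of its own where there are three numbers: the turn, a rotation vector about the tool's x, y, z in degrees, then the shift along the tool's x, y, z in m, then the closure, from -1 (fully open) to 1 (shut). A call has 1 to 12 rows; each row is the pose to reach, as a shift and turn from the pose commanded when the call began, along the tool's axes at that moment; what a row does not reach only later rows make up. A row lasts 1/10 s, in which the tool goes at most 50 mm and 8.59 degrees, less where a joint would pass 70% of its speed; a pose out of reach is approached as far as the arm can. A call with a gripper value outside its range is refused whole. The fingers move at their own pace and stop on an object; "force" is the grip in N (left out, the last holds). Time passes only in rows, so rows that repeat a pose let the fingers close. It gives the time, the measured TCP pose, the force and the opening at its end, in the units of the state.
- env.observe(): the state, without advancing time (a new reading comes with each control period).
- cams.grab_frame(name): name is "scene" or "side" or "wrist"; returns a dict with "pixels" (480x640x3 uint8, red, green, blue), "mtx" (3x3 intrinsics, pixels), "distortion" ([k1, k2, p1, p2, k3] as OpenCV has them; the pictures are not rectified), "R" (3x3) and "t" (3): a world point X has camera coordinates R X + t. Camera axes: x right, y down, z forward; pixel columns grow to the right and rows downward; lengths in m; the calibration is good to about 2 mm. A picture is of the moment at which its call begins. There is no depth.
- workorder.job_done(): hands the job in, once; it reports no verdict.
Trained networks look in the newest picture that a camera, given by its name, has taken for a name from the list of things; names that differ only in an ending like _2 or _b are one class to them, and where a whole thing is asked for, a point or a joint stands for the part that bears it (a point fixed in the world has none). Each returns a list of dicts, best first, with "conf" (0 to 1); they miss things now and then, are a little off and sometimes report something else, mostly with a low value. They report only what shows in the picture. A call takes as long as a camera call.
- models.find_in(camera, label): "position" ([x, y, z] in m, in world coordinates, good to about 4 mm: the middle of the surface that is visible of it).
The state is a dict: "clock": time; "q": joint angles; "qd": joint speeds; "effort": joint torques, N m; "ee_pos": TCP position; "ee_rot": TCP orientation; "force": force on the tool from outside, world axes, zero at the start; "ft_torque": the same for the moment, N m; "grip_width": opening from 0.0 (shut) to 1.0 (fully open).
Only numpy, scipy, OpenCV 4.12 (cv2) and the standard library are available. Lean on these libraries where they do the work, as an engineer would, in place of code of your own. Each camera call takes 0.05 s, during which the arm holds its last target.

### The job

Cock the little spring launcher lying in the drawer: draw its arm back by the black knob, swing it over so that the arm's pin sits fully home in the notch of the hook, then ease off gently just until the hook carries the spring, and let go. The hook is a hair trigger: touch it only lightly from the side, do not shove the pin forward into it, never let the arm fly forward, and leave the things around it where they lie.

Things in the scene. Friction and masses are not known exactly. Their poses are not given: they have to be found in the camera images.
- launcher: Spring launcher fixed to the drawer floor: grey base plate 310 x 170 x 12 mm (x -160 to +150, y +-85 mm from the origin), on it an aluminium barrel 28 mm across along x, top at 53 mm. Origin: on the drawer floor, below the barrel's axis. Own x: muzzle direction; the arm is drawn along -x. Own y: from the arm towards the hook. z up. Heights below are above the drawer floor.
- knob_top (a point): Centre of the top of the black round knob, an upright cylinder 18 mm across, from 50 to 86 mm high, turning freely about its own axis. At rest it is at x -60, y 0 mm in the launcher's frame. It stands at the end of a flat arm (14 mm wide, 36 to 42 mm high), 105 mm behind the arm's pivot.
- pin (a point): Middle of the steel pin that goes into the hook: 8 mm across, upright, from 16 to 40 mm high, hanging from an ear on the arm, its axis 14 mm to the launcher's +y side of the knob's axis (measured square to the arm).
- ram (a joint): Draw of the arm's pivot along the launcher's -x, m: 0 at rest (forward), 0.085 at most. The spring pulls forward with 2.4 N + 80 N/m x draw. With the knob drawn 72 mm straight back the pin is surely behind the hook's tooth, also after swinging over; it hangs in the hook at a draw of 0.033 to 0.063.
- swing (a joint): Swing of the arm about its pivot, rad: 0 straight back (at rest), growing towards the hook (+y); -0.12 to 0.40. When drawn, the pull of the spring along the arm and a weak spring bring it back to 0 with about 0.08 N per mm of knob travel.
- trigger (a joint): Travel of the dark steel hook away from the arm (launcher's +y), m: 0 at rest. It yields 1 mm per 2.5 N and springs back; at 0.002 (5 N) it trips. Hook, 14 to 34 mm high: a flat plate along x facing the arm, with a tooth at its front end jutting 6 mm towards the arm, rear face undercut by 10 degrees; the plate runs 50 mm rearwards from it. The pin is held only if within about 1 mm of the plate.
- cushion (a joint): Forward give of the whole hook on its cushion (launcher's +x), m: 0 unloaded; it yields 1 mm per 5 N. The launcher's own spring, hanging in the hook, gives it about 1.0 to 1.6 mm; over 0.003 (15 N) the pin is being shoved into the tooth and the catch is strained.
- hook_middle (a point): Point fixed on the launcher, x -100, y +37 mm, 24 mm high: the middle of where the hook's notch (inner corner of tooth and plate) may be. The hook's block is clamped elsewhere each time, up to 9 mm off this point in x and 11 mm in y, and is not measured: the pin has to go 8 to 30 mm sideways from the straight arm to touch the plate. Find it by looking or by feel.
- canister: Bystander: clear acrylic screw-top canister, 72 mm across, 94 mm tall, knurled black lid. Origin: centre of its underside.
- thumb_drive: Bystander: walnut-cased thumb drive, 42 x 19 x 10 mm with a 14 mm steel plug. Origin: centre of the underside of the case.
- usb_hub: Bystander: matte blue USB hub, 90 x 36 x 18 mm. Origin: centre of its underside.
- keyring_drive: Bystander: flat chrome keyring drive, 40 x 13 x 6 mm with a 27 mm split steel loop. Origin: centre of the underside of the flat body.

How it is judged:
On the way:
1. the arm is drawn back past the hook (value of joint ram above 0.032 m), for 0.2 s.
At the end, for the whole second after the job is handed in: the arm hangs drawn in the hook with nobody holding it: drawn at least 30 mm, swung over by at least 0.05 rad, at rest (under 10 mm/s), the trigger within 1 mm of its rest (value of joint ram above 0.03 m and value of joint swing above 0.05 rad and value of joint trigger below 0.001 m and velocity of joint ram between -0.01 and 0.01 m/s); the robot touches nothing.
It fails at once if the trigger is tripped (hook pushed away by 2 mm or more, 5 N) (value of joint trigger above 0.002 m).
It fails at once if the pin is shoved forward into the hook's tooth with more than 15 N (hook pushed forward by 3 mm or more) (value of joint cushion above 0.003 m).
It fails at once if the arm flies forward faster than 0.4 m/s (velocity of joint ram below -0.4 m/s).
It fails at once if a bystander is moved more than 15 mm (distance of any of canister, thumb_drive, usb_hub, keyring_drive from where it was at the start of the episode above 0.015 m).
It also fails if it takes over 72 s, if anything falls off the work surface, if the arm or the gripper's body presses on something with over 40 N, if the wrist force passes 120 N, or if a joint passes its speed limit or range.

## Working session

There is one attempt and no reset: what is moved stays moved. The work goes in short steps, Python scripts to look and compute and a tool call to move; the robot and the scene stay as the last step left them, time stands still between calls to the robot, and variables do not carry over. Pictures are saved under pics/ and viewed, and the job is handed in when it is done.

Besides the shell and the picture viewer there is one more tool, called after ">>>" by a JSON object that holds its "name" and its "arguments", one argument or row to a line. move_arm: Moves the arm, as the interface text tells. Its arguments: {"type":"object","properties":{"increments":{"type":"array"},"force":{"type":"number"}},"required":["increments"]}

```bash
mkdir -p pics; ls
python3 - <<'E'
from bench import env,cams,models
import cv2
o=env.observe(); print({k:o[k] for k in o})
for c in ["scene","side","wrist"]:
    f=cams.grab_frame(c); cv2.imwrite(f"pics/{c}0.png",f["pixels"][:,:,::-1])
    print(c,f["mtx"].tolist(),f["R"].tolist(),f["t"].tolist())
    for l in ["launcher","knob_top","pin","trigger","canister","thumb_drive","usb_hub","keyring_drive"]:
        try: print(l,[(x["position"],round(x["conf"],2)) for x in models.find_in(c,l)[:2]])
        except Exception as e: print(l,e)
E
```

```text
pics
{'clock': 0.0, 'q': array([-3.77816063e-02,  1.16466830e-01,  1.44228244e+00, -3.75414778e-05,
        1.58401306e+00, -3.77991502e-02]), 'qd': array([-4.97730861e-04, -5.97118853e-05, -5.31123149e-04,  5.93460346e-04,
        6.37603566e-04,  7.41644256e-04]), 'effort': array([-2.39607485e-03, -7.21266031e+01, -6.22611737e+01,  7.77577632e-02,
        2.38535833e-02, -2.17692599e-05]), 'ee_pos': array([6.74782343e-01, 3.54378368e-07, 2.17907438e-01]), 'ee_rot': array([[-1.70657107e-05,  9.99999315e-01, -1.17026206e-03],
       [ 1.00000000e+00,  1.70735285e-05,  6.67042370e-06],
       [ 6.69039963e-06, -1.17026195e-03, -9.99999315e-01]]), 'force': array([ 0.69039027,  0.36322551, -0.40285954]), 'ft_torque': array([-0.00827407,  0.01073306,  0.00553615]), 'grip_width': 1.0005227921867048}
scene [[493.2960598173048, 0.0, 309.9617418871744], [0.0, 493.2960598173048, 236.32364067341118], [0.0, 0.0, 1.0]] [[0.8969598412801106, 0.44205054881654465, -0.007372612952674988], [0.2329368235914798, -0.48669165272579124, -0.84194517124463], [-0.37577051420497337, 0.7534736541233735, -0.539
[... 1353 characters left out ...]
.49691533263774], [0.0, 353.37494108578966, 239.64253430625226], [0.0, 0.0, 1.0]] [[0.9999998024281261, 0.0005630367675788467, 0.00027952336051633494], [0.00046643673720543296, -0.962720526209161, 0.2704976355762246], [0.00042140299109656384, -0.27049745175353546, -0.9627205986236943]] [-0.6750204646791398, -0.03239337177040997, 0.3901120368681128]
launcher [([0.6122, 0.115, 0.0138], 0.98)]
knob_top [([0.5541, 0.1222, 0.0867], 0.63)]
pin [([0.5761, 0.1168, 0.042], 0.83)]
trigger [([0.5044, 0.1756, 0.0352], 0.59)]
canister [([0.55, 0.1226, 0.0868], 0.32)]
thumb_drive [([0.5399, -0.0117, 0.0143], 0.95)]
usb_hub [([0.6411, -0.0506, 0.0165], 0.73)]
keyring_drive [([0.575, 0.1178, 0.0425], 0.44)]
```

View pics/scene0.png

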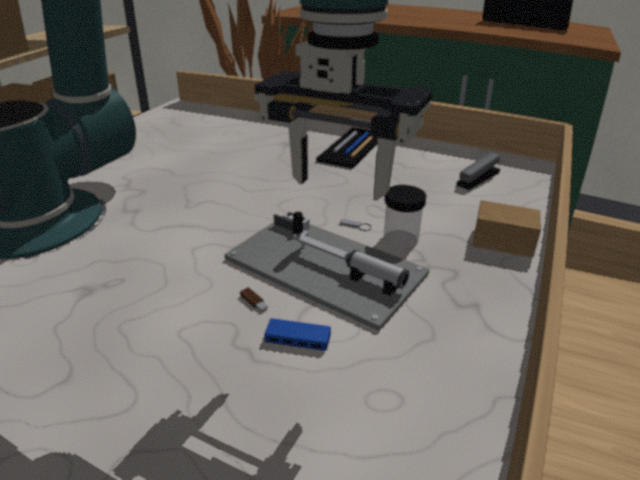

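View pics/side0.png

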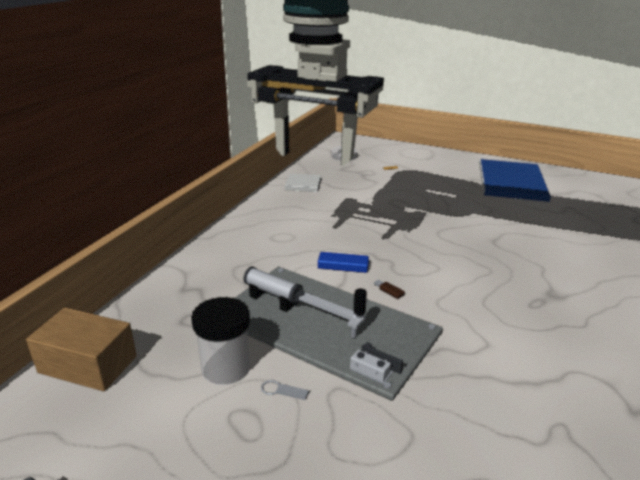

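View pics/wrist0.png

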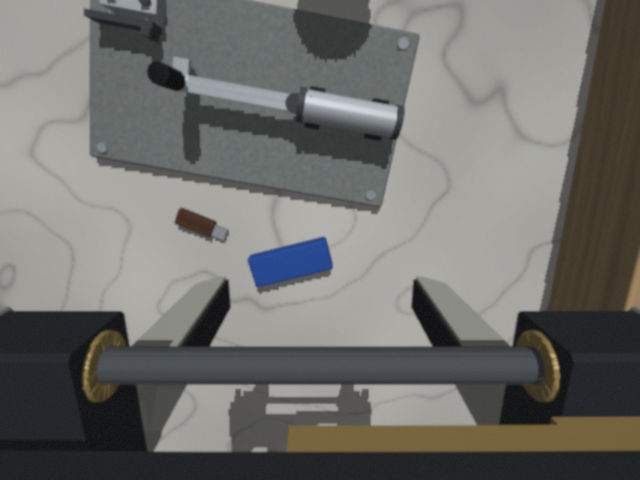

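```bash
cat > h.py <<'E'
import numpy as np,cv2
def ray(f,uv):
    p=cv2.undistortPoints(np.array([[uv]],float),np.array(f["mtx"]),np.array(f["distortion"]))[0,0]
    R=np.array(f["R"]);t=np.array(f["t"]); return -R.T@t, R.T@np.array([p[0],p[1],1])
def onz(f,uv,z):
    c,d=ray(f,uv); return c+d*(z-c[2])/d[2]
def proj(f,X):
    return cv2.projectPoints(np.atleast_2d(X).astype(float),cv2.Rodrigues(np.array(f["R"]))[0],np.array(f["t"]),np.array(f["mtx"]),np.array(f["distortion"]))[0][:,0]
E
python3 - <<'E'
import cv2
im=cv2.imread("pics/wrist0.png");cv2.imwrite("pics/w0a.png",cv2.resize(im[0:220,70:440],(740,440),interpolation=cv2.INTER_CUBIC))
im=cv2.imread("pics/side0.png");cv2.imwrite("pics/s0a.png",cv2.resize(im[250:410,220:460],(720,480),interpolation=cv2.INTER_CUBIC))
im=cv2.imread("pics/scene0.png");cv2.imwrite("pics/c0a.png",cv2.resize(im[190:340,210:440],(690,450),interpolation=cv2.INTER_CUBIC))
E
```

```text
(no output)
```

View pics/w0a.png

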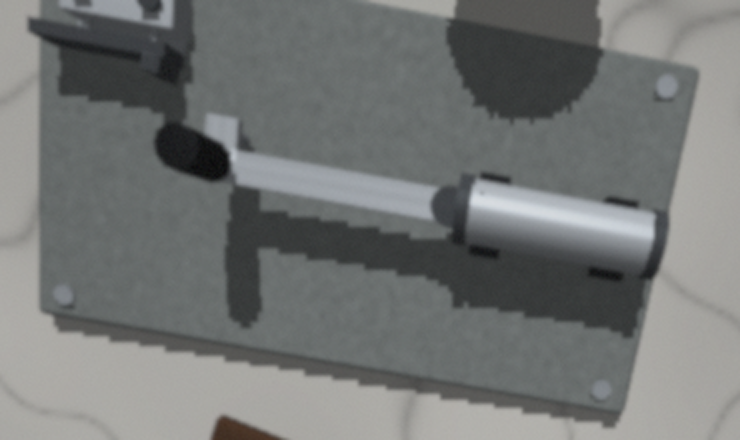

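View pics/s0a.png

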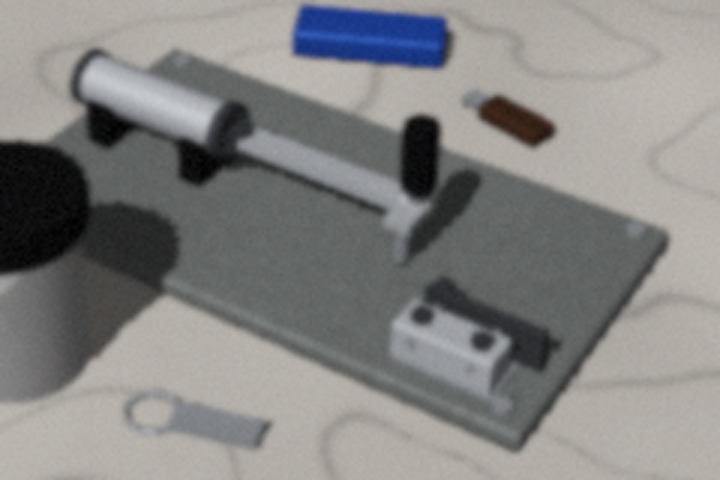

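View pics/c0a.png

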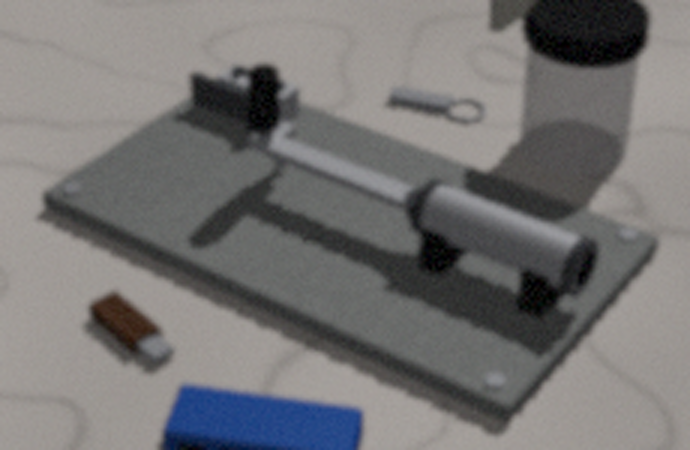

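```bash
cat >> h.py <<'E'
from scipy.optimize import least_squares
def Rz(a): return np.array([[np.cos(a),-np.sin(a),0],[np.sin(a),np.cos(a),0],[0,0,1]])
def L2W(p,P): return np.atleast_2d(P)@Rz(p[2]).T+np.array([p[0],p[1],0])
def W2L(p,X): return (np.atleast_2d(X)-np.array([p[0],p[1],0]))@Rz(p[2])
E
python3 - <<'E'
from bench import cams
from h import *
A=(-.16,-.085,.012);B=(.15,-.085,.012);C=(.15,.085,.012);D=(-.16,.085,.012);K=(-.06,0,.086)
ob={"wrist":[(A,(91,156)),(B,(378.5,204)),(C,(418.5,34)),(K,(158,71))],
"side":[(A,(442.7,328.3)),(D,(392.7,396.7)),(B,(278.3,266.7)),(K,(361,290.7))],
"scene":[(A,(225,255.7)),(B,(378.3,328.3)),(C,(429,270)),(K,(298,214))]}
F={c:cams.grab_frame(c) for c in ob}
def res(p,cs=ob):
    return np.concatenate([(proj(F[c],L2W(p,[o[0] for o in ob[c]]))-np.array([o[1] for o in ob[c]])).ravel() for c in cs])
for cs in [["wrist"],["side"],["scene"],list(ob)]:
    s=least_squares(res,[.6,.1,-.2],args=(cs,)); print(cs,s.x.round(4),s.fun.reshape(-1,2).round(1).tolist())
p=s.x
np.save("p.npy",p)
print(L2W(p,[K,(-.132,0,.086)]))
for n,c,uv,z in [("rear top face","wrist",(86,13),.034),("rear top of tooth","wrist",(149,24),.034),("toothcorner","wrist",(161,30),.034),
  ("s front top tooth","side",(366,345),.034),("s rear","side",(406,366),.034),("side pin bot","side",(354,337),.016)]:
    print(n,W2L(p,onz(F[c],uv,z)).round(4))
im=F["side"]["pixels"][:,:,::-1]; cv2.imwrite("pics/sz.png",cv2.resize(im[290:400,320:430],(770,770)[:2] if 0 else (600,600),interpolation=cv2.INTER_CUBIC))
im=F["wrist"]["pixels"][:,:,::-1]; cv2.imwrite("pics/wz.png",cv2.resize(im[0:100,80:200],(720,600),interpolation=cv2.INTER_CUBIC))
E
```

```text
['wrist'] [ 0.607   0.1158 -0.1732] [[-3.8, -0.2], [2.9, 3.1], [2.3, -2.3], [-1.2, 0.8]]
['side'] [ 0.6062  0.1202 -0.1798] [[1.4, -1.0], [-0.1, 0.4], [-0.5, -1.5], [-0.8, 1.1]]
['scene'] [ 0.6091  0.1131 -0.1872] [[-2.2, -1.6], [0.4, -0.1], [2.0, 0.2], [-0.3, 0.1]]
['wrist', 'side', 'scene'] [ 0.6073  0.1161 -0.1781] [[-4.0, -1.3], [2.7, 3.4], [2.8, -1.8], [-0.8, -0.0], [1.2, -2.8], [0.3, -2.0], [-0.1, -2.7], [-0.5, -0.7], [-2.4, -2.3], [0.8, -2.1], [1.2, -1.6], [-0.7, -0.8]]
[[0.54821348 0.12671634 0.086     ]
 [0.47735259 0.13947308 0.086     ]]
rear top face [[-0.1478  0.0411  0.034 ]]
rear top of tooth [[-0.0927  0.0421  0.034 ]]
toothcorner [[-0.0819  0.0392  0.034 ]]
s front top tooth [[-0.096   0.0429  0.034 ]]
s rear [[-0.1596  0.0506  0.034 ]]
side pin bot [[-0.0635  0.0178  0.016 ]]
```

View pics/sz.png

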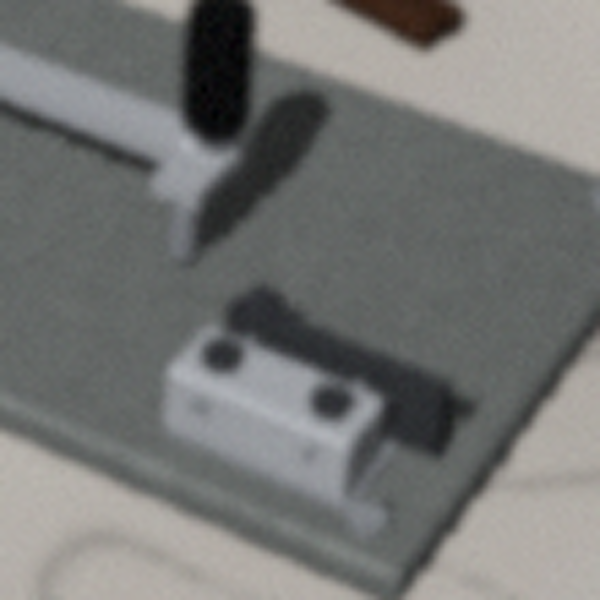

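View pics/wz.png

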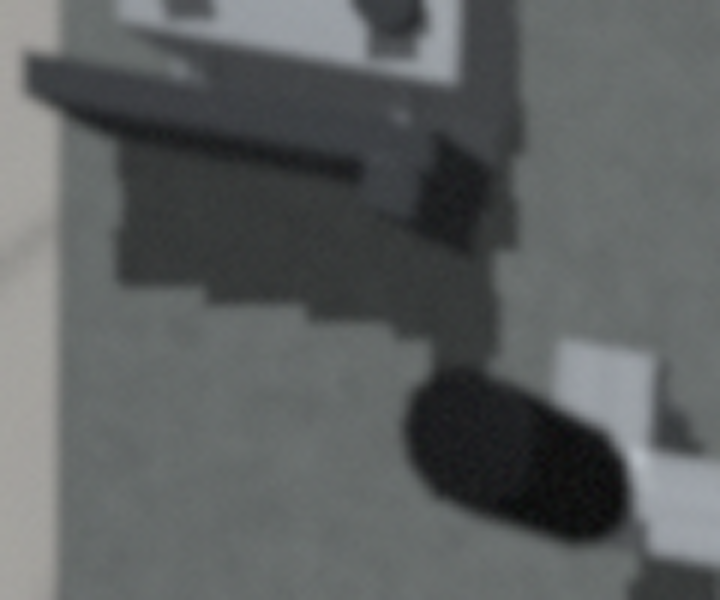

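>>> {"name": "move_arm", "arguments": {
  "increments": [
    [[0, 0, 2], [0.02, -0.02, 0.01], -1],
    [[0, 0, 4], [0.05, -0.05, 0.03], -1],
    [[0, 0, 6], [0.08, -0.08, 0.05], -1],
    [[0, 0, 8], [0.105, -0.105, 0.075], -1],
    [[0, 0, 10.2], [0.122, -0.122, 0.09], -1],
    [[0, 0, 10.2], [0.127, -0.127, 0.098], -1],
    [[0, 0, 10.2], [0.127, -0.127, 0.098], -1],
    [[0, 0, 10.2], [0.127, -0.127, 0.098], -1]
  ]
}}

```text
clock: 2.3
ee_pos: [0.5489, 0.1266, 0.1215]
ee_rot: [[0.176, 0.984, 0.001], [0.984, -0.176, -0.0], [0.0, 0.001, -1.0]]
force: [-0.6, -0.1, 0.1]
grip_width: 0.998
```

Run:
```python
from bench import env,cams,models
from h import *
o=env.observe(); print(o["clock"],o["ee_pos"],o["ee_rot"].round(4).tolist(),o["force"],o["grip_width"])
p=np.load("p.npy")
for c in ["side","scene","wrist"]:
    f=cams.grab_frame(c); cv2.imwrite(f"pics/{c}1.png",f["pixels"][:,:,::-1])
    for n in ["knob_top","trigger"]: print(c,n,models.find_in(c,n)[:1])
    print(proj(f,L2W(p,[(-.06,0,.086),(-.1,.037,.034)])))
```

```text
2.3 [0.54887815 0.1265623  0.12147763] [[0.1765, 0.9843, 0.001], [0.9843, -0.1765, -0.0], [0.0001, 0.001, -1.0]] [-0.63965233 -0.08707457  0.05781759] 0.9983890758569364
side knob_top [{'position': [0.5488, 0.1331, 0.0643], 'conf': 0.61}]
side trigger [{'position': [0.4914, 0.1836, 0.0312], 'conf': 0.87}]
[[360.51399468 290.0492773 ]
 [370.71046252 343.70674722]]
scene knob_top [{'position': [0.5531, 0.1211, 0.0732], 'conf': 0.54}]
scene trigger [{'position': [0.4884, 0.1803, 0.0268], 'conf': 0.61}]
[[297.33509342 213.20713892]
 [292.93527305 223.38905257]]
wrist knob_top [{'position': [0.5476, 0.1278, 0.0842], 'conf': 0.95}]
wrist trigger []
[[319.9704155  268.65542029]
 [264.27763968 194.85328004]]
```

View pics/wrist1.png

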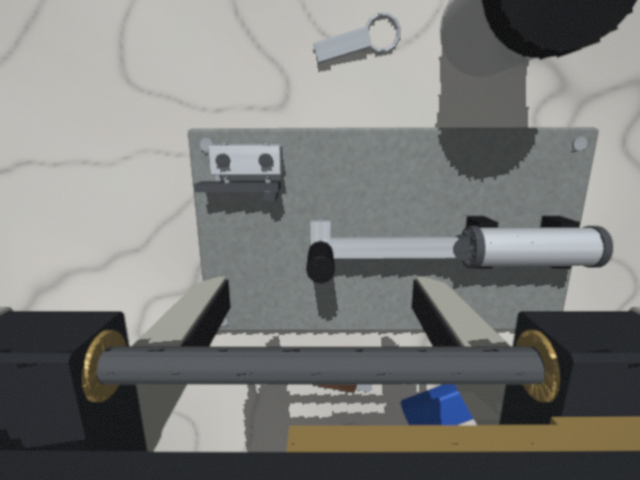

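View pics/side1.png

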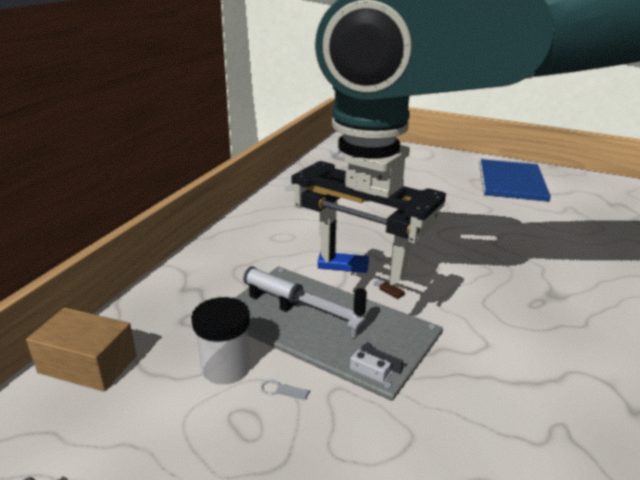

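Run:
```python
import cv2
im=cv2.imread("pics/wrist1.png");cv2.imwrite("pics/w1z.png",cv2.resize(im[130:290,180:350],(680,640)[:2] if 0 else (637,600),interpolation=cv2.INTER_CUBIC))
```

```text
(no output)
```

View pics/w1z.png

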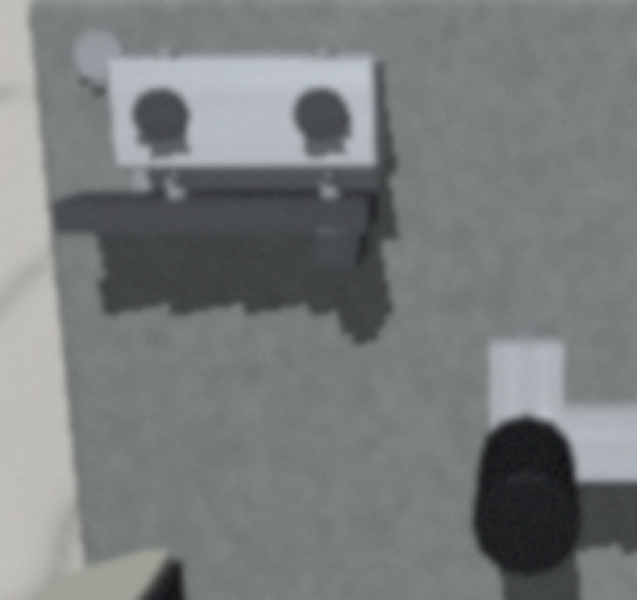

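>>> {"name": "move_arm", "arguments": {
  "increments": [
    [[0, 0, 0], [0, 0, 0.03], -1],
    [[0, 0, 0], [0, 0, 0.055], -1],
    [[0, 0, 0], [0, 0, 0.066], -1],
    [[0, 0, 0], [0, 0, 0.066], -1],
    [[0, 0, 0], [0, 0, 0.066], -1]
  ]
}}

```text
clock: 3.25
ee_pos: [0.5484, 0.1271, 0.0556]
ee_rot: [[0.177, 0.984, 0.001], [0.984, -0.177, 0.0], [0.0, 0.001, -1.0]]
force: [-0.0, -0.4, 0.6]
grip_width: 1.0
```

>>> {"name": "move_arm", "arguments": {
  "increments": [
    [[0, 0, 0], [0, 0, 0], 0.2],
    [[0, 0, 0], [0, 0, 0], 0.6],
    [[0, 0, 0], [0, 0, 0], 1],
    [[0, 0, 0], [0, 0, 0], 1],
    [[0, 0, 0], [0, 0, 0], 1],
    [[0, 0, 0], [0, 0, 0], 1],
    [[0, 0, 0], [0, 0, 0], 1],
    [[0, 0, 0], [0, 0, 0], 1]
  ],
  "force": 20
}}

```text
clock: 4.05
ee_pos: [0.548, 0.127, 0.0546]
ee_rot: [[0.177, 0.984, -0.0], [0.984, -0.177, 0.0], [0.0, -0.0, -1.0]]
force: [-0.5, -0.2, 0.3]
grip_width: 0.362
```

```bash
cat > st.py <<'E'
from bench import env
from h import *
p=np.load("p.npy")
o=env.observe(); print(round(o["clock"],2),"L mm",(W2L(p,o["ee_pos"])[0]*1e3).round(1),"F_L",(o["force"]@Rz(p[2])).round(2),"w mm",round(o["grip_width"]*93,1))
E
python3 st.py
python3 - <<'E'
from bench import cams
import cv2
for c in ["side","wrist"]:
    f=cams.grab_frame(c); cv2.imwrite(f"pics/{c}2.png",f["pixels"][:,:,::-1])
E
```

```text
4.05 L mm [-60.3   0.3  54.6] F_L [-0.46 -0.29  0.3 ] w mm 33.7
```

View pics/wrist2.png

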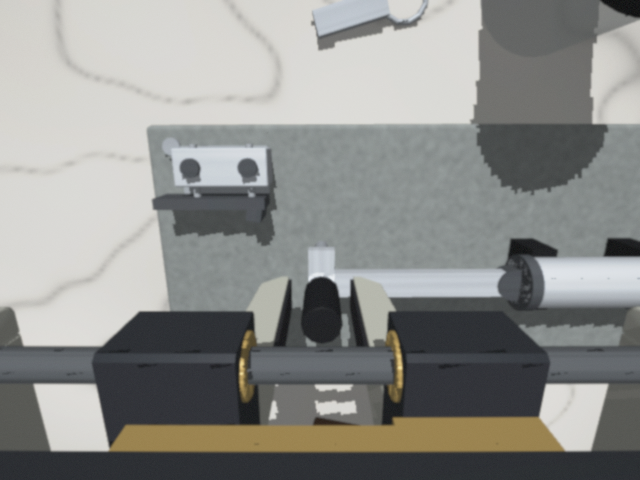

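View pics/side2.png

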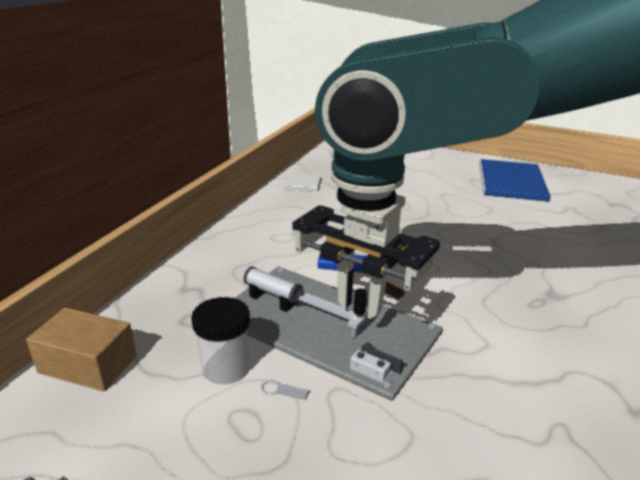

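>>> {"name": "move_arm", "arguments": {
  "increments": [
    [[0, 0, 0], [0, 0, 0], 1],
    [[0, 0, 0], [0, 0, 0], 1],
    [[0, 0, 0], [0, 0, 0], 1],
    [[0, 0, 0], [0, 0, 0], 1],
    [[0, 0, 0], [0, 0, 0], 1],
    [[0, 0, 0], [0, 0, 0], 1]
  ],
  "force": 20
}}

```text
clock: 4.75
ee_pos: [0.5481, 0.127, 0.0547]
ee_rot: [[0.177, 0.984, 0.0], [0.984, -0.177, 0.0], [0.0, 0.0, -1.0]]
force: [2.3, -1.3, -0.3]
grip_width: 0.192
```

```bash
python3 st.py
```

```text
4.75 L mm [-60.2   0.3  54.7] F_L [ 2.51 -0.88 -0.25] w mm 17.9
```

>>> {"name": "move_arm", "arguments": {
  "increments": [
    [[0, 0, 0], [0, -0.004, 0], 1],
    [[0, 0, 0], [0, -0.012, 0], 1],
    [[0, 0, 0], [0, -0.02, 0], 1],
    [[0, 0, 0], [0, -0.028, 0], 1],
    [[0, 0, 0], [0, -0.036, 0], 1],
    [[0, 0, 0], [0, -0.044, 0], 1],
    [[0, 0, 0], [0, -0.052, 0], 1],
    [[0, 0, 0], [0, -0.06, 0], 1],
    [[0, 0, 0], [0, -0.067, 0], 1],
    [[0, 0, 0], [0, -0.073, 0], 1],
    [[0, 0, 0], [0, -0.073, 0], 1],
    [[0, 0, 0], [0, -0.073, 0], 1]
  ]
}}

```text
clock: 5.95
ee_pos: [0.476, 0.14, 0.0548]
ee_rot: [[0.177, 0.984, 0.001], [0.984, -0.177, -0.0], [0.0, 0.001, -1.0]]
force: [8.2, -1.4, -4.3]
grip_width: 0.189
```

```bash
python3 st.py;python3 st.py
python3 - <<'E'
from bench import cams
import cv2
for c in ["side","wrist"]:
    f=cams.grab_frame(c); cv2.imwrite(f"pics/{c}3.png",f["pixels"][:,:,::-1])
E
```

```text
5.95 L mm [-133.4    0.2   54.8] F_L [ 8.29  0.07 -4.33] w mm 17.6
5.95 L mm [-133.4    0.2   54.8] F_L [ 8.29  0.07 -4.33] w mm 17.6
```

View pics/wrist3.png

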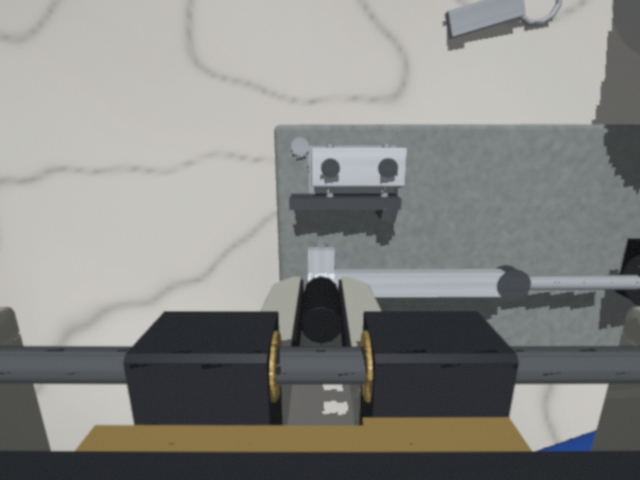

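>>> {"name": "move_arm", "arguments": {
  "increments": [
    [[0, 0, 0], [0.003, 0, 0], 1],
    [[0, 0, 0], [0.006, 0, 0], 1],
    [[0, 0, 0], [0.009, 0, 0], 1],
    [[0, 0, 0], [0.012, 0, 0], 1],
    [[0, 0, 0], [0.014, 0, 0], 1],
    [[0, 0, 0], [0.014, 0, 0], 1],
    [[0, 0, 0], [0.014, 0, 0], 1],
    [[0, 0, 0], [0.014, 0, 0], 1]
  ]
}}

```text
clock: 6.85
ee_pos: [0.4786, 0.1536, 0.0548]
ee_rot: [[0.177, 0.984, 0.001], [0.984, -0.177, -0.0], [-0.0, 0.001, -1.0]]
force: [8.2, -3.5, -2.0]
grip_width: 0.19
```

```bash
python3 st.py
python3 - <<'E'
from bench import cams
import cv2
for c in ["wrist"]:
    f=cams.grab_frame(c); cv2.imwrite(f"pics/{c}4.png",cv2.resize(f["pixels"][120:340,220:450,::-1],(627,600),interpolation=cv2.INTER_CUBIC))
E
python3 st.py
```

```text
6.85 L mm [-133.3   14.1   54.8] F_L [ 8.65 -2.04 -2.03] w mm 17.7
6.9 L mm [-133.3   14.1   54.7] F_L [ 8.49 -1.18 -2.15] w mm 17.7
```

View pics/wrist4.png

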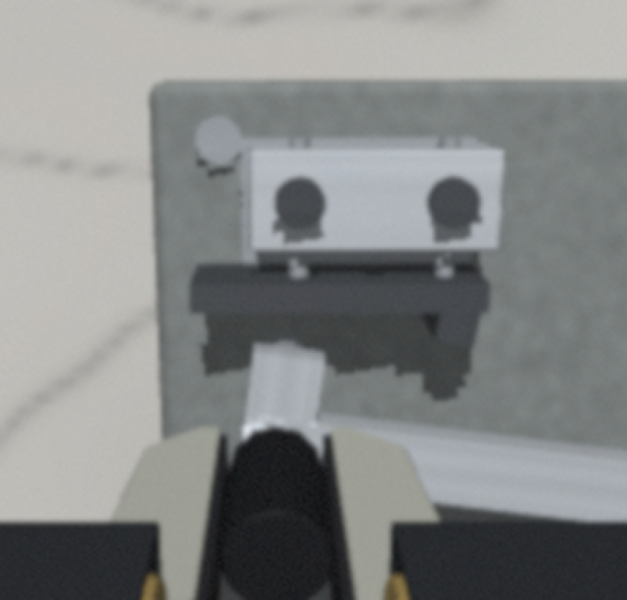

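>>> {"name": "move_arm", "arguments": {
  "increments": [
    [[0, 0, 0], [0.001, 0, 0], 1],
    [[0, 0, 0], [0.002, 0, 0], 1],
    [[0, 0, 0], [0.003, 0, 0], 1],
    [[0, 0, 0], [0.004, 0, 0], 1],
    [[0, 0, 0], [0.004, 0, 0], 1],
    [[0, 0, 0], [0.004, 0, 0], 1]
  ]
}}

```text
clock: 7.5
ee_pos: [0.4793, 0.1574, 0.0547]
ee_rot: [[0.177, 0.984, 0.001], [0.984, -0.177, -0.0], [-0.0, 0.001, -1.0]]
force: [9.0, -3.3, -2.0]
grip_width: 0.188
```

```bash
cat > av.py <<'E'
from bench import env,cams
from h import *
p=np.load("p.npy"); L=[];P=[]
for i in range(4):
    cams.grab_frame("wrist"); o=env.observe(); L.append(o["force"]@Rz(p[2])); P.append(W2L(p,o["ee_pos"])[0]*1e3)
print(round(o["clock"],2),np.mean(P,0).round(2),np.mean(L,0).round(2),np.std(L,0).round(2),round(o["grip_width"]*93,1))
E
python3 av.py
```

```text
7.7 [-133.28   18.01   54.75] [ 7.93 -1.26 -2.89] [0.38 0.6  0.46] 17.6
```

Still only the spring. Step 1 mm at a time.

>>> {"name": "move_arm", "arguments": {
  "increments": [
    [[0, 0, 0], [0.0005, 0, 0], 1],
    [[0, 0, 0], [0.001, 0, 0], 1],
    [[0, 0, 0], [0.0015, 0, 0], 1],
    [[0, 0, 0], [0.0015, 0, 0], 1]
  ]
}}

```text
clock: 8.1
ee_pos: [0.4796, 0.1589, 0.0548]
ee_rot: [[0.177, 0.984, 0.001], [0.984, -0.177, -0.0], [-0.0, 0.001, -1.0]]
force: [8.6, -1.7, -2.3]
grip_width: 0.193
```

```bash
python3 av.py
```

```text
8.3 [-133.28   19.51   54.76] [ 8.05 -1.38 -2.99] [0.05 0.75 0.52] 17.7
```

>>> {"name": "move_arm", "arguments": {
  "increments": [
    [[0, 0, 0], [0.0003, 0, 0], 1],
    [[0, 0, 0], [0.0007, 0, 0], 1],
    [[0, 0, 0], [0.0007, 0, 0], 1]
  ]
}}

```text
clock: 8.6
ee_pos: [0.4797, 0.1596, 0.0547]
ee_rot: [[0.177, 0.984, 0.001], [0.984, -0.177, -0.001], [-0.0, 0.001, -1.0]]
force: [8.3, -2.8, -2.7]
grip_width: 0.189
```

```bash
python3 av.py
```

```text
8.8 [-133.29   20.18   54.73] [ 7.92 -1.41 -2.87] [0.38 0.09 0.43] 17.4
```

>>> {"name": "move_arm", "arguments": {
  "increments": [
    [[0, 0, 0], [0.0003, 0, 0], 1],
    [[0, 0, 0], [0.0007, 0, 0], 1],
    [[0, 0, 0], [0.0007, 0, 0], 1]
  ]
}}

```text
clock: 9.1
ee_pos: [0.4798, 0.1603, 0.0548]
ee_rot: [[0.177, 0.984, 0.001], [0.984, -0.177, -0.001], [-0.0, 0.001, -1.0]]
force: [8.2, -4.1, -3.0]
grip_width: 0.188
```

```bash
python3 av.py
```

```text
9.3 [-133.29   20.88   54.74] [ 8.28 -1.76 -3.18] [0.11 0.29 0.36] 17.8
```

>>> {"name": "move_arm", "arguments": {
  "increments": [
    [[0, 0, 0], [0.0003, 0, 0], 1],
    [[0, 0, 0], [0.0006, 0, 0], 1],
    [[0, 0, 0], [0.0006, 0, 0], 1]
  ]
}}

```text
clock: 9.6
ee_pos: [0.4799, 0.1608, 0.0547]
ee_rot: [[0.177, 0.984, 0.001], [0.984, -0.177, -0.001], [-0.0, 0.001, -1.0]]
force: [7.8, -3.3, -3.1]
grip_width: 0.19
```

```bash
python3 av.py
```

```text
9.8 [-133.29   21.48   54.74] [ 8.64 -2.06 -2.66] [0.47 0.33 0.21] 17.4
```

>>> {"name": "move_arm", "arguments": {
  "increments": [
    [[0, 0, 0], [0.0003, 0, 0], 1],
    [[0, 0, 0], [0.0006, 0, 0], 1],
    [[0, 0, 0], [0.0006, 0, 0], 1]
  ]
}}

```text
clock: 10.1
ee_pos: [0.48, 0.1614, 0.0547]
ee_rot: [[0.177, 0.984, 0.001], [0.984, -0.177, -0.001], [-0.0, 0.001, -1.0]]
force: [8.5, -3.6, -2.0]
grip_width: 0.19
```

```bash
sed -i 's/range(4)/range(6)/' av.py; python3 av.py
python3 - <<'E'
from bench import cams
import cv2
for c in ["wrist"]:
    f=cams.grab_frame(c); cv2.imwrite(f"pics/{c}5.png",cv2.resize(f["pixels"][120:340,220:450,::-1],(627,600),interpolation=cv2.INTER_CUBIC))
E
```

```text
10.4 [-133.28   22.06   54.74] [ 8.25 -1.66 -2.91] [0.17 0.39 0.56] 17.9
```

View pics/wrist5.png

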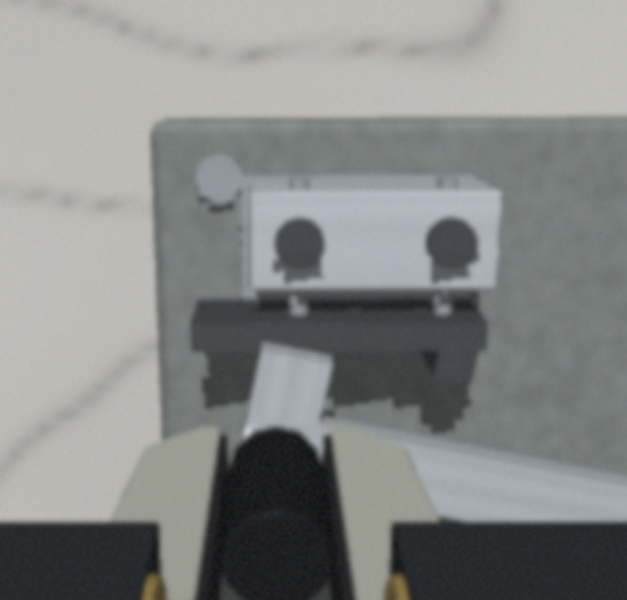

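>>> {"name": "move_arm", "arguments": {
  "increments": [
    [[0, 0, 0], [0.0003, 0, 0], 1],
    [[0, 0, 0], [0.0006, 0, 0], 1],
    [[0, 0, 0], [0.0006, 0, 0], 1]
  ]
}}

```text
clock: 10.75
ee_pos: [0.4801, 0.162, 0.0548]
ee_rot: [[0.177, 0.984, 0.001], [0.984, -0.177, -0.001], [-0.0, 0.001, -1.0]]
force: [8.2, -3.9, -2.1]
grip_width: 0.188
```

```bash
python3 av.py
```

```text
11.05 [-133.28   22.66   54.75] [ 8.75 -1.76 -2.96] [0.32 0.42 0.43] 17.7
```

>>> {"name": "move_arm", "arguments": {
  "increments": [
    [[0, 0, 0], [0.0003, 0, 0], 1],
    [[0, 0, 0], [0.0005, 0, 0], 1],
    [[0, 0, 0], [0.0005, 0, 0], 1]
  ]
}}

```text
clock: 11.35
ee_pos: [0.4802, 0.1624, 0.0547]
ee_rot: [[0.177, 0.984, 0.001], [0.984, -0.177, -0.001], [-0.001, 0.001, -1.0]]
force: [7.5, -3.3, -3.0]
grip_width: 0.191
```

```bash
python3 av.py
```

```text
11.65 [-133.29   23.09   54.74] [ 7.93 -2.57 -2.58] [0.48 0.5  0.67] 17.6
```

>>> {"name": "move_arm", "arguments": {
  "increments": [
    [[0, 0, 0], [0.0002, 0, 0], 1],
    [[0, 0, 0], [0.0004, 0, 0], 1],
    [[0, 0, 0], [0.0004, 0, 0], 1]
  ]
}}

```text
clock: 11.95
ee_pos: [0.4802, 0.1628, 0.0547]
ee_rot: [[0.177, 0.984, 0.001], [0.984, -0.177, -0.001], [-0.001, 0.001, -1.0]]
force: [7.2, -5.3, -2.8]
grip_width: 0.187
```

```bash
python3 av.py
```

```text
12.25 [-133.31   23.43   54.73] [ 8.27 -3.59 -2.2 ] [0.3  0.36 0.24] 18.3
```

>>> {"name": "move_arm", "arguments": {
  "increments": [
    [[0, 0, 0], [-0.0003, 0, 0], 1],
    [[0, 0, 0], [-0.0003, 0.002, 0], 1],
    [[0, 0, 0], [-0.0003, 0.004, 0], 1],
    [[0, 0, 0], [-0.0003, 0.006, 0], 1],
    [[0, 0, 0], [-0.0003, 0.008, 0], 1],
    [[0, 0, 0], [-0.0003, 0.01, 0], 1],
    [[0, 0, 0], [-0.0003, 0.01, 0], 1]
  ]
}}

```text
clock: 12.95
ee_pos: [0.4901, 0.1607, 0.0547]
ee_rot: [[0.177, 0.984, 0.001], [0.984, -0.177, -0.001], [-0.001, 0.001, -1.0]]
force: [7.6, -3.4, -2.4]
grip_width: 0.19
```

```bash
python3 av.py
```

```text
13.25 [-123.31   23.2    54.7 ] [ 7.93 -2.15 -2.93] [0.19 0.57 0.34] 17.8
```

>>> {"name": "move_arm", "arguments": {
  "increments": [
    [[0, 0, 0], [0, 0.002, 0], 1],
    [[0, 0, 0], [0, 0.004, 0], 1],
    [[0, 0, 0], [0, 0.006, 0], 1],
    [[0, 0, 0], [0, 0.008, 0], 1],
    [[0, 0, 0], [0, 0.01, 0], 1],
    [[0, 0, 0], [0, 0.01, 0], 1]
  ]
}}

```text
clock: 13.85
ee_pos: [0.4999, 0.159, 0.0547]
ee_rot: [[0.177, 0.984, 0.001], [0.984, -0.177, -0.001], [-0.001, 0.001, -1.0]]
force: [6.5, -3.4, -2.1]
grip_width: 0.187
```

```bash
python3 av.py
python3 - <<'E'
from bench import cams
import cv2
for c in ["wrist"]:
    f=cams.grab_frame(c); cv2.imwrite(f"pics/{c}6.png",cv2.resize(f["pixels"][120:340,220:450,::-1],(627,600),interpolation=cv2.INTER_CUBIC))
E
```

```text
14.15 [-113.38   23.22   54.71] [ 7.26 -2.52 -2.33] [0.38 0.41 0.44] 17.4
```

View pics/wrist6.png

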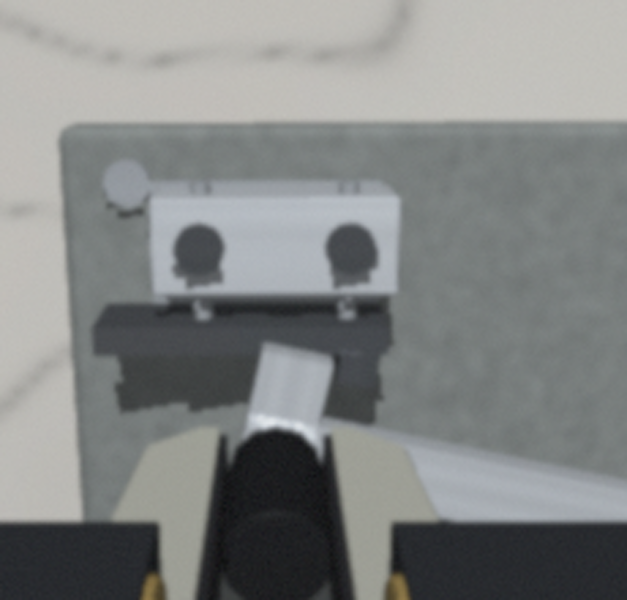

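>>> {"name": "move_arm", "arguments": {
  "increments": [
    [[0, 0, 0], [0, 0.001, 0], 1],
    [[0, 0, 0], [0, 0.002, 0], 1],
    [[0, 0, 0], [0, 0.003, 0], 1],
    [[0, 0, 0], [0, 0.003, 0], 1]
  ]
}}

```text
clock: 14.6
ee_pos: [0.5027, 0.1585, 0.0547]
ee_rot: [[0.177, 0.984, 0.001], [0.984, -0.177, -0.001], [-0.001, 0.001, -1.0]]
force: [6.9, -3.7, -1.5]
grip_width: 0.186
```

```bash
python3 av.py
```

```text
14.9 [-110.47   23.23   54.7 ] [ 6.81 -2.25 -2.17] [0.54 0.3  0.36] 17.7
```

>>> {"name": "move_arm", "arguments": {
  "increments": [
    [[0, 0, 0], [0, 0.001, 0], 1],
    [[0, 0, 0], [0, 0.0015, 0], 1],
    [[0, 0, 0], [0, 0.0015, 0], 1]
  ]
}}

```text
clock: 15.2
ee_pos: [0.5041, 0.1582, 0.0547]
ee_rot: [[0.177, 0.984, 0.0], [0.984, -0.177, -0.001], [-0.001, 0.001, -1.0]]
force: [5.1, -3.2, -0.9]
grip_width: 0.189
```

```bash
python3 av.py
```

```text
15.5 [-109.     23.23   54.71] [ 6.62 -2.34 -2.07] [0.5  0.35 0.23] 17.9
```

>>> {"name": "move_arm", "arguments": {
  "increments": [
    [[0, 0, 0], [0, 0.0005, 0], 1],
    [[0, 0, 0], [0, 0.001, 0], 1],
    [[0, 0, 0], [0, 0.001, 0], 1]
  ]
}}

```text
clock: 15.8
ee_pos: [0.5051, 0.1581, 0.0547]
ee_rot: [[0.177, 0.984, 0.001], [0.984, -0.177, -0.001], [-0.001, 0.001, -1.0]]
force: [5.3, -4.0, -2.2]
grip_width: 0.193
```

```bash
python3 av.py
```

```text
16.1 [-108.03   23.24   54.69] [ 6.42 -2.04 -1.66] [0.48 0.36 0.19] 17.6
```

>>> {"name": "move_arm", "arguments": {
  "increments": [
    [[0, 0, 0], [0, 0.0004, 0], 1],
    [[0, 0, 0], [0, 0.0008, 0], 1],
    [[0, 0, 0], [0, 0.0008, 0], 1]
  ]
}}

```text
clock: 16.4
ee_pos: [0.5057, 0.1579, 0.0546]
ee_rot: [[0.177, 0.984, 0.0], [0.984, -0.177, -0.001], [-0.001, 0.0, -1.0]]
force: [4.1, -3.1, -0.6]
grip_width: 0.195
```

```bash
python3 av.py
```

```text
16.7 [-107.38   23.22   54.67] [ 4.69 -2.46 -0.84] [0.4  0.38 0.33] 17.9
```

>>> {"name": "move_arm", "arguments": {
  "increments": [
    [[0, 0, 0], [0, 0.0003, 0], 1],
    [[0, 0, 0], [0, 0.0005, 0], 1],
    [[0, 0, 0], [0, 0.0005, 0], 1]
  ]
}}

```text
clock: 17.0
ee_pos: [0.5063, 0.158, 0.0547]
ee_rot: [[0.177, 0.984, -0.0], [0.984, -0.177, -0.0], [-0.0, -0.0, -1.0]]
force: [0.9, -3.4, 0.8]
grip_width: 0.187
```

```bash
python3 av.py
```

```text
17.3 [-106.65   23.46   54.65] [ 1.87 -3.24  0.95] [0.6  0.41 0.43] 17.6
```

>>> {"name": "move_arm", "arguments": {
  "increments": [
    [[0, 0, 0], [0, 0.0002, 0], 1],
    [[0, 0, 0], [0, 0.0004, 0], 1],
    [[0, 0, 0], [0, 0.0004, 0], 1]
  ]
}}

```text
clock: 17.6
ee_pos: [0.507, 0.158, 0.0546]
ee_rot: [[0.177, 0.984, -0.0], [0.984, -0.177, -0.0], [-0.0, -0.0, -1.0]]
force: [-0.6, -2.7, 2.0]
grip_width: 0.191
```

```bash
python3 av.py
```

```text
17.9 [-106.13   23.52   54.63] [-0.69 -3.77  2.02] [0.26 0.22 0.29] 17.6
```

>>> {"name": "move_arm", "arguments": {
  "increments": [
    [[0, 0, 0], [-0.0002, 0, 0], 1],
    [[0, 0, 0], [-0.0004, 0, 0], 1],
    [[0, 0, 0], [-0.0004, 0, 0], 1]
  ]
}}

```text
clock: 18.2
ee_pos: [0.507, 0.1577, 0.0546]
ee_rot: [[0.177, 0.984, -0.0], [0.984, -0.177, 0.0], [0.0, -0.0, -1.0]]
force: [-1.9, -2.7, 2.4]
grip_width: 0.188
```

```bash
python3 av.py
python3 - <<'E'
from bench import cams
import cv2
for c in ["wrist"]:
    f=cams.grab_frame(c); cv2.imwrite(f"pics/{c}7.png",cv2.resize(f["pixels"][120:340,220:450,::-1],(627,600),interpolation=cv2.INTER_CUBIC))
E
```

```text
18.5 [-106.08   23.15   54.63] [-0.78 -3.1   1.36] [0.38 0.4  0.66] 17.2
```

View pics/wrist7.png

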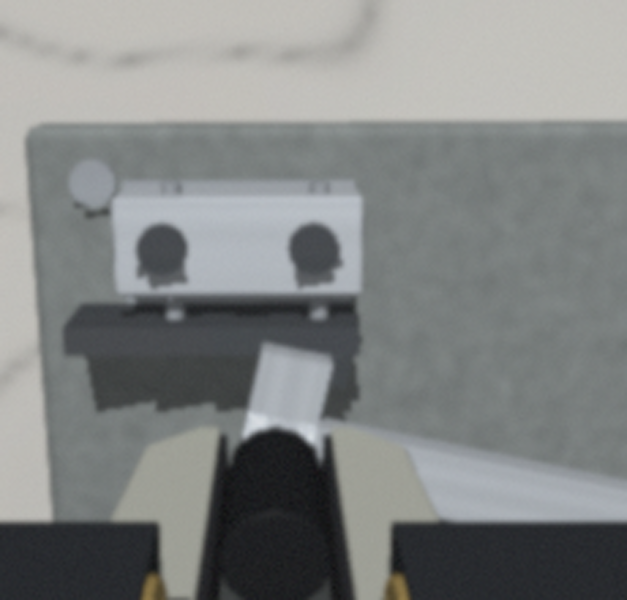

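>>> {"name": "move_arm", "arguments": {
  "increments": [
    [[0, 0, 0], [0, 0, 0], 1],
    [[0, 0, 0], [0, 0, 0], 1],
    [[0, 0, 0], [0, 0, 0], 1]
  ],
  "force": 3
}}

```text
clock: 18.85
ee_pos: [0.5069, 0.1577, 0.0545]
ee_rot: [[0.177, 0.984, -0.0], [0.984, -0.177, 0.0], [0.0, -0.0, -1.0]]
force: [-0.8, -1.9, -1.3]
grip_width: 0.193
```

```bash
python3 av.py
```

```text
19.15 [-106.08   23.19   54.6 ] [-0.33 -0.99 -0.31] [0.45 0.24 0.44] 17.9
```

Run:
```python
from bench import cams
import cv2,numpy as np
f=cams.grab_frame("wrist"); b=cv2.resize(f["pixels"][120:340,220:450,::-1],(627,600),interpolation=cv2.INTER_CUBIC); cv2.imwrite("pics/wrist8.png",b)
a=cv2.imread("pics/wrist7.png")
def sh(s): 
    x=cv2.cvtColor(a[s],cv2.COLOR_BGR2GRAY).astype(np.float32);y=cv2.cvtColor(b[s],cv2.COLOR_BGR2GRAY).astype(np.float32)
    return cv2.phaseCorrelate(x,y,cv2.createHanningWindow(x.shape[::-1],cv2.CV_32F))
print("hook block",sh(np.s_[100:330,20:400]),"arm",sh(np.s_[330:430,230:350]),"knob",sh(np.s_[430:600,220:340]))
```

```text
hook block ((0.06257014282559226, 0.10794863304069224), 0.6810770319567786) arm ((0.008555718573425963, 0.19049793745499954), 0.5050745503107706) knob ((0.10096717223043328, -2.728719242742528), 0.18222681804939553)
```

View pics/wrist8.png

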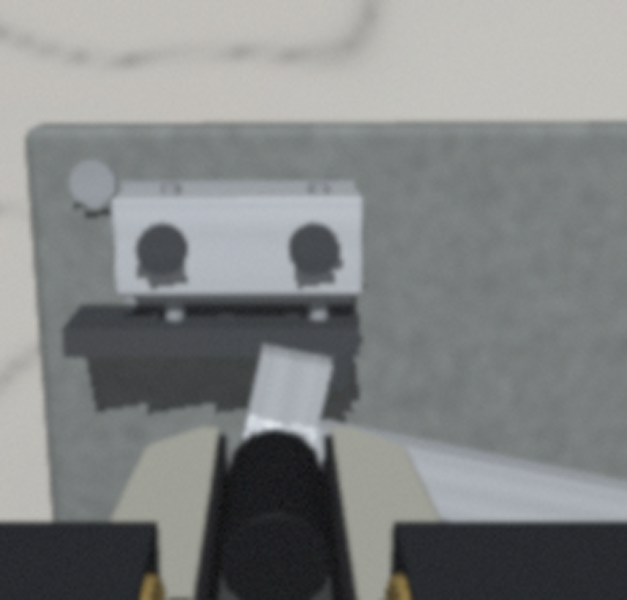

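>>> {"name": "move_arm", "arguments": {
  "increments": [
    [[0, 0, 0], [0, 0, 0], 0.56],
    [[0, 0, 0], [0, 0, 0], 0.56],
    [[0, 0, 0], [0, 0, 0], 0.56],
    [[0, 0, 0], [0, 0, 0], 0.56]
  ]
}}

```text
clock: 19.6
ee_pos: [0.507, 0.1577, 0.0547]
ee_rot: [[0.177, 0.984, 0.0], [0.984, -0.177, 0.0], [0.0, 0.0, -1.0]]
force: [-0.4, -1.1, -1.0]
grip_width: 0.219
```

```bash
python3 av.py
python3 - <<'E'
from bench import cams
import cv2,numpy as np
f=cams.grab_frame("wrist"); b=cv2.resize(f["pixels"][120:340,220:450,::-1],(627,600),interpolation=cv2.INTER_CUBIC); cv2.imwrite("pics/wrist9.png",b)
a=cv2.imread("pics/wrist8.png")
def sh(s): 
    x=cv2.cvtColor(a[s],cv2.COLOR_BGR2GRAY).astype(np.float32);y=cv2.cvtColor(b[s],cv2.COLOR_BGR2GRAY).astype(np.float32)
    return cv2.phaseCorrelate(x,y,cv2.createHanningWindow(x.shape[::-1],cv2.CV_32F))
print("hook block",sh(np.s_[100:330,20:400]),"arm",sh(np.s_[330:430,230:350]),"knob",sh(np.s_[430:600,220:340]))
E
```

```text
19.9 [-106.05   23.14   54.66] [-0.1  -0.42 -0.07] [0.42 0.48 0.64] 20.3
hook block ((-0.043007819427856475, 0.01533916381534084), 0.6619055206576984) arm ((-0.07396546104635604, -0.2502805149504752), 0.5217588299115499) knob ((2.222859387268258, -0.004161158385471708), 0.1717758865709658)
```

View pics/wrist9.png

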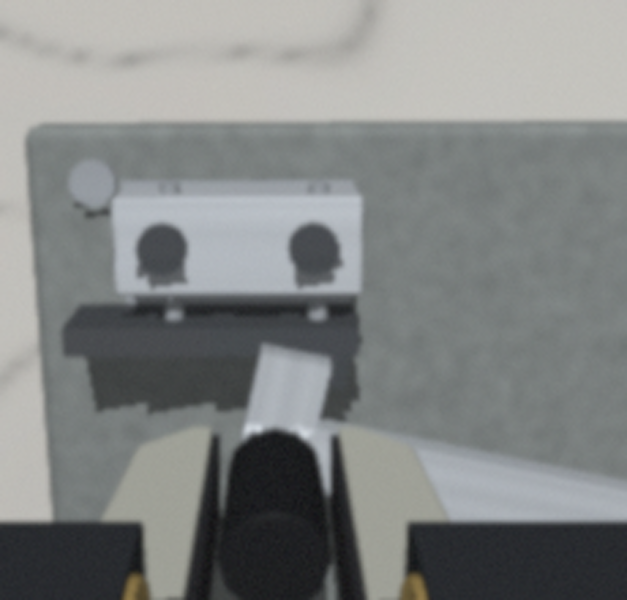

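>>> {"name": "move_arm", "arguments": {
  "increments": [
    [[0, 0, 0], [0, 0, 0], 0.4],
    [[0, 0, 0], [0, 0, 0], 0.2],
    [[0, 0, 0], [0, 0, 0], 0.0],
    [[0, 0, 0], [0, 0, 0], 0.0],
    [[0, 0, 0], [0, 0, 0], 0.0],
    [[0, 0, 0], [0, 0, 0], 0.0]
  ]
}}

```text
clock: 20.55
ee_pos: [0.507, 0.1577, 0.0547]
ee_rot: [[0.177, 0.984, 0.0], [0.984, -0.177, -0.0], [0.0, 0.0, -1.0]]
force: [-0.6, 0.5, 0.0]
grip_width: 0.497
```

>>> {"name": "move_arm", "arguments": {
  "increments": [
    [[0, 0, 0], [0, 0, -0.005], 0.0],
    [[0, 0, 0], [0, 0, -0.015], 0.0],
    [[0, 0, 0], [0, 0, -0.03], 0.0],
    [[0, 0, 0], [0, 0, -0.05], 0.0],
    [[0, 0, 0], [0, 0, -0.07], 0.0],
    [[0, 0, 0], [0, 0, -0.09], 0.0],
    [[0, 0, 0], [0, 0, -0.1], 0.0],
    [[0, 0, 0], [0, 0, -0.1], 0.0],
    [[0, 0, 0], [0, 0, -0.1], 0.0]
  ]
}}

```text
clock: 21.45
ee_pos: [0.5069, 0.1576, 0.1543]
ee_rot: [[0.177, 0.984, -0.0], [0.984, -0.177, -0.0], [-0.0, -0.0, -1.0]]
force: [-0.4, -0.2, 0.0]
grip_width: 0.496
```

```bash
python3 av.py
python3 - <<'E'
from bench import cams
import cv2,numpy as np
for c in ["wrist","side"]:
    f=cams.grab_frame(c); cv2.imwrite(f"pics/{c}10.png",f["pixels"][:,:,::-1])
E
```

```text
21.75 [-106.34   23.    153.79] [-0.24 -0.26  0.26] [0.3  0.29 0.25] 46.9
```

View pics/wrist10.png

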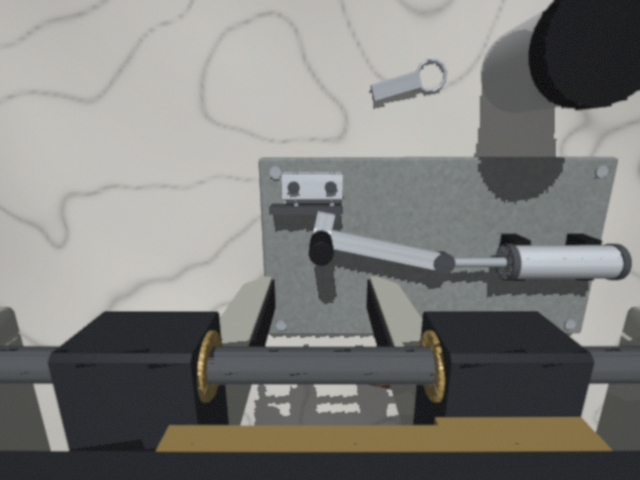

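View pics/side10.png

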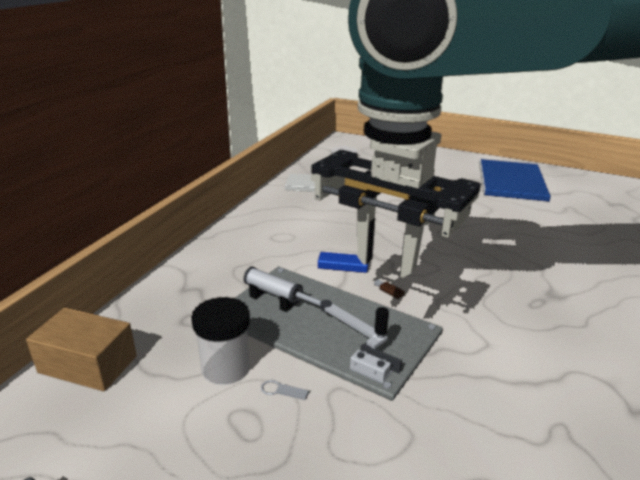

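The wrist picture shows the arm drawn and swung over. The ear, around (323,220), lies in the hook's notch and the knob is at (320,248). The gripper is clear above it, and the side picture shows the bystanders where they were at the start.

```bash
python3 -c "
from bench import workorder; print(workorder.job_done())"
python3 - <<'E'
from bench import cams
import cv2
f=cams.grab_frame("wrist"); cv2.imwrite("pics/wrist11.png",f["pixels"][:,:,::-1])
a=cv2.imread("pics/wrist10.png"); print(cv2.absdiff(a,f["pixels"][:,:,::-1].copy())[150:300].mean())
E
```

```text
the job is handed in; nothing more can be done
None
the job is handed in; nothing more can be done
```

The launcher is cocked and I handed the job in at about 22 s. No verdict came back, and the attempt to take one more picture after handing in was refused.

- **Draw:** I gripped the knob with the jaws along the barrel and drew it straight back 73 mm. The pull read about 8.3 N, which matches the spring.
- **Swing:** I swung the arm towards the hook in small steps until the pin touched the plate, at about 22.8 mm of knob travel. From the camera I had expected about 21 mm. The most I pressed on the plate was about 2 N by estimate, well below the 5 N at which it trips. I then backed off to a light touch.
- **Easing off:** I moved forward along the plate until the hook carried the spring, and the forward pull on the gripper fell from 6.5 N to about -0.7 N. The side force rose to 3.8 N as the hook took the load, so I backed off another 0.4 mm.
- **Letting go:** I lowered the grip to 3 N, opened the fingers about 1 mm each side, and then opened fully and lifted away. The arm did not move in the pictures at either of the first two steps.

**Last checks before handing in:** the wrist picture showed the arm drawn (about 49 mm by calculation) and swung over, with the ear in the notch. Force on the gripper was about zero with the fingers 65 mm or more above the knob. The side picture showed the bystanders where they were at the start. The trigger and cushion travel could not be read directly; I judged them from forces only.

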